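Stow the garnish board and the rice paddle in the prep board's compartments

ROBOT

A 7-joint arm with a two-finger parallel gripper is mounted at the origin on the work surface. World frame = base frame: x ahead of the robot, y to its left, z up, the work surface at z = 0. Lengths are in m, angles in rad, forces in N, time in s.
With the tool pointing down it reaches from about 0.425 to 0.95 m from the base axis. Payload 4.7 kg.
Tool frame: the origin (TCP) lies at the very end of the fingers, on their centre line; the grasp point (between the pads) lies 19 mm behind it; z points along the fingers, y is the line along which they close (so a half turn about z gives the same grasp; the last joint's range is limited). The gripper opens to 87 mm and grips with 3 to 60 N. Pads are 19 mm wide; open, the fingers measure 117 mm over their backs; the gripper's body (75 mm by 190 mm) begins 51 mm behind the grasp point.
Start: joints at [-1.285, 0.469, -0.049, 1.532, 0.024, 1.141, -0.082], TCP at [0.209, 0.642, 0.19] pointing down, gripper open.
Joint ranges: [-2.59, 2.59], [-0.33, 1.99], [-1.39, 1.29], [0.1, 2.45], [-1.04, 4.18], [0.21, 1.99], [-2.66, 2.66]. Speed limits (rad/s): [2.57, 2.57, 3.14, 3.14, 3.14, 3.14, 3.14].

INTERFACE

Orientations are given as a rotation vector (axis times angle).
In Python, from workcell import robot, camera, camera_params, ticket gives the robot as it stands. The module is installed in compiled form; this text tells all that it offers.
- The arm moves only by the tool jog_arm, never from a script. Its argument "motion" is a list of rows, each an object with "travel": the shift along the tool's x, y, z in mm, a list of three; "angular": the turn, a rotation vector about the tool's x, y, z in degrees, a list of three; "claw": the opening, from -1 (shut) to 1 (fully open). In form: [{"travel": [x, y, z], "angular": [ax, ay, az], "claw": claw}, ...]. A call has exactly 8 rows; each row shifts and turns the commanded pose from where the row before left it, along the tool's axes as they then stand; what a row does not reach is not made up. A row lasts 1/10 s, in which the tool goes at most 50 mm and 8.59 degrees, less where a joint would pass 70% of its speed; a pose out of reach is approached as far as the arm can. A call is refused whole if a number of a shift passes 50 or a number of a turn 8.59, either way. A call with a gripper value outside its range is refused whole. The fingers move at their own pace and stop on an object; the grip force is fixed at half the most. Time passes only in rows, so rows that do not move let the fingers close, or fill a call up. It gives the time, the measured TCP pose, the force, the opening and the grip force at its end, in the units of the state.
- robot.observe(): the state, without advancing time (a new reading comes with each control period).
- camera(name): name is "scene" or "top" or "wrist"; returns the picture (384x512x3 uint8, red, green, blue); there is no depth.
- camera_params(name): a dict with "mtx" (3x3 intrinsics, pixels), "extrinsics" (4x4, takes a point from world to camera coordinates). Camera axes: x right, y up, looking along -z (the intrinsics and any distortion apply to the point x, -y, -z); pixel columns grow to the right and rows downward; lengths in m; the calibration is good to about 2 mm. A picture is of the moment at which its call begins: read the wrist's pose just before it. camera_params takes no time and is no camera call; for the wrist camera it gives the pose at the moment of the call.
- ticket.close_job(): hands the job in; it is judged then, once.
The state is a dict: "t": time; "joints": joint angles; "joint_vel": joint speeds; "joint_efforts": joint torques, N m; "tool_pos": TCP position; "ee_rot": TCP orientation; "force": force on the tool from outside, world axes, zero at the start; "ft_torque": the same for the moment, N m; "grip_width": finger opening in m; "grasp_force": force on a finger pad.
Only numpy, scipy, OpenCV 4.12 (cv2) and the standard library are available. Lean on these libraries where they do the work, as an engineer would, in place of code of your own. Each camera call takes 0.05 s, during which the arm holds its last target. There are 200 camera calls.

TASK

Put the two wooden pieces away in the compartments cut into the big prep board: slide the small garnish board, which is too wide to grip, without lifting it away, across the prep board until it drops into the rectangular pocket in the corner of the two steel rails, and lay the rice paddle in the recess of its own shape. Both must end lying flat, all the way down in their compartments. Leave the other things on the counter where they are.

Things in the scene. Friction and masses are not known exactly. Their poses are not given: they have to be found in the camera images.
- station: Fixed tan prep board, 300 (x) x 400 (y) x 30 mm high; origin at the centre of its underside, x away from the robot. Two steel rails stand 12 mm above its flat top: along the whole right edge (inner face y = -185 mm) and along the right part of the far edge (inner face x = +135, y -185 to -20). The pocket lies in the rails' corner, flat top in front of it; the paddle recess is in the left half.
- pocket (a point): Centre of the floor of the rectangular pocket, 104 (x) x 144 (y) mm and 12 mm deep, upright walls; at (83, -113, 18) mm in the prep board's frame, same axes. Its far wall and right wall are in line with the inner faces of the two steel rails; its near and left edges are level with the flat top.
- recess (a point): Centre of the floor of the paddle recess, 8 mm deep, at (0, 125, 22) mm in the prep board's frame, same axes. 208 mm long along x: a slot 32 mm wide for the handle (x = -104 to +6 mm), and a part 70 mm wide for the head (x = +6 to +104 mm, the far end).
- slab: Garnish board: a plain wooden rectangle, 100 (x) x 140 (y) x 14 mm thick, about 0.2 kg, loose on the flat top of the prep board, askew. Origin at the centre of its underside, z up. In its pocket it stands 2 mm above the top of the prep board.
- paddle: Rice paddle of pale wood, 200 mm long, about 0.09 kg, loose on the counter left of the prep board. Origin mid-length on the underside, z up. Handle x = -100 to +10 mm, 24 mm wide (y), 18 mm thick; flat head x = +10 to +100 mm, 62 mm wide, 8 mm thick. Centre of mass near the origin. In its recess the handle stands 10 mm above the prep board's top.
- brush: Bystander: pastry brush with a dark handle, 185 mm long along its x, 36 mm wide, 16 mm high, lying on the counter beside the paddle; origin on the underside, near the middle.
- dish: Bystander: small white ceramic bowl, 60 mm across, 28 mm high, standing on the prep board between the pocket and the paddle recess; origin at the centre of its underside.
- knife: Bystander: kitchen knife with a black handle, 290 mm long along its x, lying on the counter right of the prep board; origin on the underside near the middle.
- sauce: Bystander: amber bottle, 56 mm across, 130 mm high, beyond the prep board on the right; origin at the centre of its underside.
- jar: Bystander: jar, 68 mm across, 85 mm high, on the left; origin at the centre of its underside.
- cup: Bystander: blue cup, 72 mm across, 75 mm high, to the left beyond the prep board; origin at the centre of its underside.

How it is judged:
At the end, for the whole second after the job is handed in: Garnish board flat in the rectangular pocket (centre within 6 mm, underside within 3 mm of its floor, tilt under 2 degrees, turned under 4.5 degrees); rice paddle flat in its recess, head in the wide part (within 9 mm, 3 mm, 2 degrees, 7 degrees); both at rest (horizontal distance between slab and pocket below 0.006 m and z of slab in the frame of pocket below 0.003 m and angle between each of slab, paddle's own z axis and vertical below 0.035 rad and angle between the x axis of slab and the x axis of pocket, either way round below 0.08 rad and horizontal distance between paddle and recess below 0.009 m and z of paddle in the frame of recess below 0.003 m and angle between the x axis of paddle and the x axis of recess, either way round below 0.12 rad and linear speed of each of slab, paddle below 0.01 m/s); the robot touches nothing.
It fails at once if a bystander (brush, bowl, knife, bottle, jar or cup) is moved by more than 30 mm (distance of any of brush, dish, knife, sauce, jar, cup from where it was at the start of the episode above 0.03 m).
It fails at once if the garnish board is lifted 30 mm or more clear of the prep board instead of slid (z of slab in the frame of station above 0.06 m).
It also fails if it takes over 67 s, if anything falls off the work surface, if the arm or the gripper's body presses on something with over 40 N, if the wrist force passes 120 N, or if a joint passes its speed limit or range.

## Working session

There is one attempt and no reset: what is moved stays moved. The work goes in short steps, Python scripts to look and compute and a tool call to move; the robot and the scene stay as the last step left them, time stands still between calls to the robot, and variables do not carry over. Pictures are saved under pics/ and viewed, at most 10 in all, crops included, and the job is handed in when it is done.

Besides the shell and the picture viewer there is one more tool, called after "Request:" by a JSON object that holds its "method" and its "body". jog_arm: Moves the arm, as the interface text tells. Its arguments: {"type":"object","properties":{"motion":{"type":"array"}},"required":["motion"]}

```bash
mkdir -p pics
python3 - <<'E'
from workcell import robot,camera,camera_params
import cv2,numpy as np
s=robot.observe();print({k:np.round(v,3).tolist() for k,v in s.items()})
for n in("top","scene"):
    cv2.imwrite(f"pics/{n}0.png",cv2.cvtColor(camera(n),cv2.COLOR_RGB2BGR))
    p=camera_params(n);print(n,{k:np.round(v,4).tolist() if not isinstance(v,str) else v for k,v in p.items()})
E
```

```text
{'t': 0.0, 'joints': [-1.285, 0.469, -0.049, 1.534, 0.024, 1.141, -0.082], 'joint_vel': [0.001, 0.001, 0.0, -0.001, -0.001, 0.001, 0.0], 'joint_efforts': [-0.0, -50.796, -0.081, -23.616, -0.061, 0.038, 0.0], 'tool_pos': [0.209, 0.641, 0.189], 'ee_rot': [-0.492, -3.103, 0.003], 'force': [0.837, -0.365, -0.18], 'ft_torque': [0.004, 0.025, 0.015], 'grasp_force': 0.0, 'grip_width': 0.087}
top {'mtx': [[443.2915, 0.0, 260.9283], [0.0, 443.2915, 195.3007], [0.0, 0.0, 1.0]], 'extrinsics': [[-0.0181, -0.9995, -0.0266, 0.0085], [0.9956, -0.0205, 0.0915, -0.5933], [-0.092, -0.0248, 0.9955, -1.3729], [0.0, 0.0, 0.0, 1.0]]}
scene {'mtx': [[486.9414, 0.0, 246.5195], [0.0, 486.9414, 174.5697], [0.0, 0.0, 1.0]], 'extrinsics': [[0.1689, 0.9856, 0.0112, -0.0698], [-0.7317, 0.1178, 0.6714, 0.4345], [0.6604, -0.1216, 0.741, -1.9381], [0.0, 0.0, 0.0, 1.0]]}
```

View pics/top0.png

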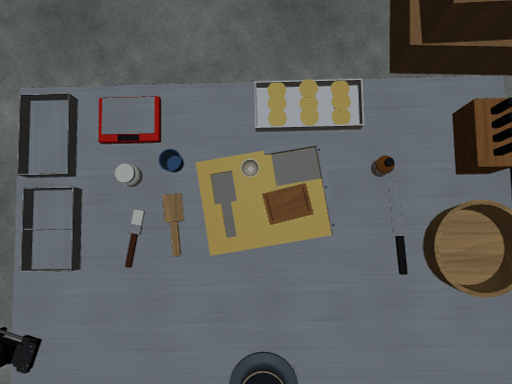

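View pics/scene0.png

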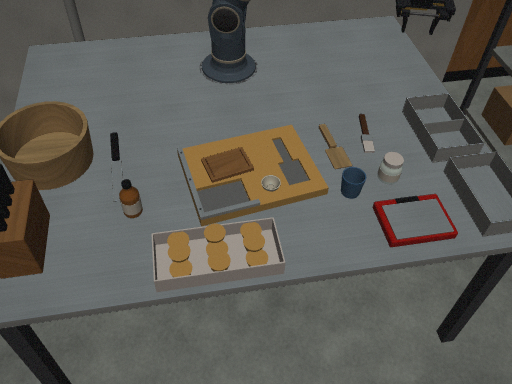

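The top view shows the prep board at about (197–331, 147–255), turned by about 8°. The slab is at (288,204), the pocket at (297,166), the paddle at (174,225) with its head up/away from the robot, the brush at (135,238) and the bowl at (250,168). The gripper is at lower left, clear of the view. I'll segment next.

```bash
cat > h.py <<'E'
from workcell import robot,camera,camera_params
import cv2,numpy as np
from scipy.spatial.transform import Rotation as R
def pix2w(n,uv,z,P=None):
    P=P or camera_params(n);K=P["mtx"];E=P["extrinsics"]
    uv=np.atleast_2d(uv).astype(float)
    d=np.c_[uv,np.ones(len(uv))]@np.linalg.inv(K).T*[1,-1,-1]
    d=d@E[:3,:3]; o=-E[:3,:3].T@E[:3,3]
    return o+d*((z-o[2])/d[:,2])[:,None]
def w2pix(n,X,P=None):
    P=P or camera_params(n);K=P["mtx"];E=P["extrinsics"]
    c=(np.atleast_2d(X)@E[:3,:3].T+E[:3,3])*[1,-1,-1]
    q=c@K.T; return q[:,:2]/q[:,2:]
E
python3 - <<'E'
from h import *
im=cv2.imread("pics/top0.png")
c=cv2.resize(im[140:270,120:340],None,fx=3.6,fy=3.6,interpolation=cv2.INTER_CUBIC)
cv2.imwrite("pics/crop0.png",c)
hsv=cv2.cvtColor(im,cv2.COLOR_BGR2HSV)
for p in [(215,240),(290,204),(297,166),(174,205),(176,240),(225,185),(150,280),(322,165)]: print(p,hsv[p[1],p[0]])
E
```

```text
(215, 240) [ 22 133 149]
(290, 204) [ 15 151  91]
(297, 166) [45  5 99]
(174, 205) [ 17 113 102]
(176, 240) [ 17 114 110]
(225, 185) [60  5 95]
(150, 280) [105  31 115]
(322, 165) [106  28 117]
```

View pics/crop0.png

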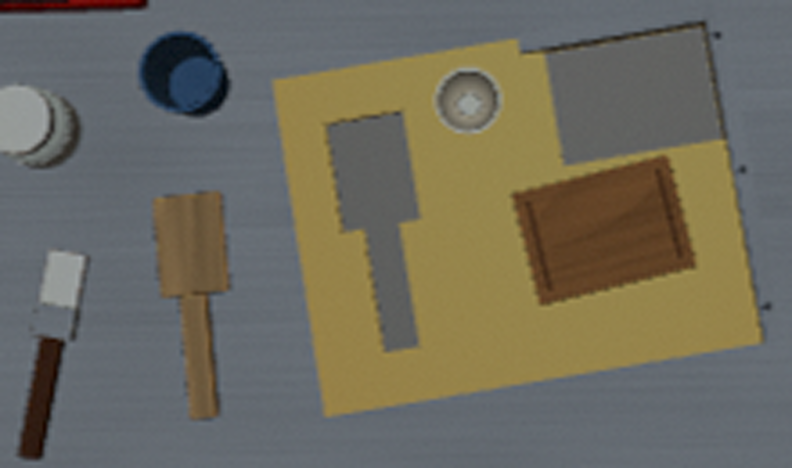

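The crop shows these corners (crop px). Board: (273,80), (325,416), (763,343). Recess: (326,124), (404,112), (385,351), (417,345). Pocket near-left: (565,163). Slab: (513,193), (668,157), (694,267), (541,304). Paddle: head (153,198)–(220,192), handle end about (204,417).

Run:
```python
from h import *
from scipy.optimize import least_squares
P=camera_params("top")
f=lambda a:(np.array(a,float)+.5)/3.6-.5+[120,140]
def fit(uv,loc,z):
    w=pix2w("top",f(uv),z,P)[:,:2];loc=np.array(loc)/1000
    T=lambda p:loc@np.array([[np.cos(p[2]),np.sin(p[2])],[-np.sin(p[2]),np.cos(p[2])]])+p[:2]
    r=least_squares(lambda p:(T(p)-w).ravel(),[*w.mean(0),0],loss="soft_l1",f_scale=.002)
    print(r.x.round(4),np.rad2deg(r.x[2]).round(2),"res mm",(r.fun.reshape(-1,2)*1000).round(1).tolist());return r.x
b=fit([(273,80),(325,416),(763,343),(326,124),(404,112),(385,351),(417,345),(565,163)],[(150,200),(-150,200),(-150,-200),(104,160),(104,90),(-104,141),(-104,109),(31,-41)],.03)
s=fit([(513,193),(668,157),(694,267),(541,304)],[(50,70),(50,-70),(-50,-70),(-50,70)],.044)
p=fit([(153,198),(220,192),(229,290),(162,296),(191,418),(219,416)],[(100,31),(100,-31),(10,-31),(10,31),(-100,12),(-100,-12)],.010)
c,sn=np.cos(b[2]),np.sin(b[2]);Rb=np.array([[c,-sn],[sn,c]])
for n,l in dict(pocket=(.083,-.113),recess=(0,.125)).items(): print(n,(Rb@l+b[:2]).round(4))
print("slab in st",(Rb.T@(s[:2]-b[:2])).round(4),np.rad2deg(s[2]-b[2]))
print("dish in st",(Rb.T@(pix2w("top",f([(468,101)]),.058,P)[0,:2]-b[:2])).round(4))
print("brush ends",pix2w("top",f([(68,250),(32,458)]),.016,P).round(3))
st=robot.observe();print(R.from_rotvec(st["ee_rot"]).as_matrix().round(3))
```

```text
[ 0.5854 -0.0159  0.1433] 8.21 res mm [[0.9, -0.2], [-0.2, 0.9], [0.8, -14.5], [1.4, 0.4], [2.2, 0.2], [-1.4, 1.8], [-1.5, -1.9], [-3.0, 1.0]]
[ 0.5644 -0.0853  0.2142] 12.27 res mm [[0.2, 1.0], [1.4, -0.9], [-0.5, -2.4], [-1.0, 2.1]]
[0.5076 0.2768 0.082 ] 4.7 res mm [[1.1, 0.5], [2.0, -1.1], [-0.1, -0.5], [-1.0, 1.4], [-1.1, -0.6], [-0.4, 0.3]]
pocket [ 0.6837 -0.1159]
recess [0.5675 0.1078]
slab in st [-0.0307 -0.0657] 4.0601987830937185
dish in st [0.0976 0.0321]
brush ends [[0.558 0.39  0.016]
 [0.376 0.42  0.016]]
[[-0.951  0.31  -0.   ]
 [ 0.31   0.951 -0.002]
 [-0.    -0.002 -1.   ]]
```

The board, slab and paddle fits are consistent: residuals are about 1–2 mm, and the 14.5 mm outlier is the rail hiding that board edge. First I'll go above the paddle handle.

Request:
{"method": "jog_arm", "body": {"motion": [{"travel":[0,0,0],"angular":[0,0,-7.6],"claw":1},{"travel":[0,0,0],"angular":[0,0,-7.6],"claw":1},{"travel":[0,0,0],"angular":[0,0,-7.5],"claw":1},{"travel":[-26,-39,0],"angular":[0,0,0],"claw":1},{"travel":[-26,-39,0],"angular":[0,0,0],"claw":1},{"travel":[-26,-39,0],"angular":[0,0,0],"claw":1},{"travel":[-26,-39,0],"angular":[0,0,0],"claw":1},{"travel":[-26,-39,0],"angular":[0,0,0],"claw":1}]}}

```text
t: 0.9
tool_pos: [0.3552, 0.4562, 0.1898]
ee_rot: [0.128, -3.139, 0.001]
force: [0.4, -0.5, -0.1]
grip_width: 0.0867
grasp_force: 0.0
```

Request:
{"method": "jog_arm", "body": {"motion": [{"travel":[-26,-39,0],"angular":[0,0,0],"claw":1},{"travel":[-26,-39,0],"angular":[0,0,0],"claw":1},{"travel":[-26,-39,0],"angular":[0,0,0],"claw":1},{"travel":[-26,-39,0],"angular":[0,0,0],"claw":1},{"travel":[-26,-38,0],"angular":[0,0,0],"claw":1},{"travel":[0,0,0],"angular":[0,0,0],"claw":1},{"travel":[0,0,0],"angular":[0,0,0],"claw":1},{"travel":[0,0,0],"angular":[0,0,0],"claw":1}]}}

```text
t: 1.7
tool_pos: [0.4987, 0.2765, 0.1898]
ee_rot: [0.131, -3.138, -0.001]
force: [-0.5, 0.3, 0.4]
grip_width: 0.0867
grasp_force: 0.0
```

```bash
cat >> h.py <<'E'
def go(x,y,z,ydir):
    """turn (deg, tool z) and then travel (mm, turned tool axes) to reach x,y,z with closing line at ydir deg"""
    s=robot.observe();M=R.from_rotvec(s["ee_rot"]).as_matrix();p=s["tool_pos"]
    a=np.rad2deg(np.arctan2(M[1,1],M[0,1]));t=(ydir-a+180)%360-180
    b=np.deg2rad(ydir);N=np.array([[-np.sin(b),np.cos(b),0],[np.cos(b),np.sin(b),0],[0,0,-1]])
    print("t",round(s["t"],2),"pos",np.round(p,4),"ydir",a.round(2),"tiltmm",M[:2,2].round(4),"F",np.round(s["force"],1),"w",round(float(s["grip_width"]),4),"turn",round(-t,2),"travel",(N@(np.array([x,y,z])-p)*1000).round(1))
E
python3 - <<'E'
from h import *
go(.4996,.2761,.011,94.7)
P=camera_params("wrist");im=camera("wrist");cv2.imwrite("pics/w0.png",cv2.cvtColor(im,cv2.COLOR_RGB2BGR));np.save("w0.npy",P,allow_pickle=True)
E
```

```text
t 1.7 pos [0.4987 0.2765 0.1898] ydir 94.77 tiltmm [-0.0011  0.0004] F [-0.5  0.3  0.4] w 0.0867 turn 0.07 travel [ -0.9  -0.5 178.8]
```

View pics/w0.png

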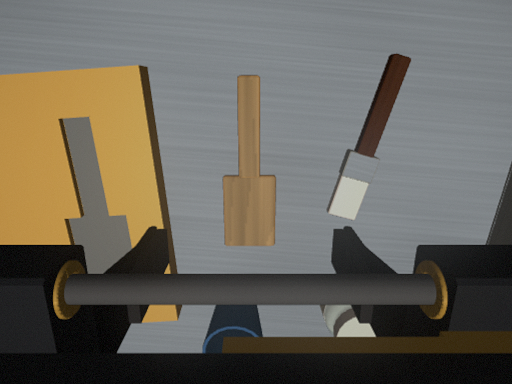

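The wrist view shows the paddle with its handle end at (238–259,75), the shoulder at row 176 and the head corners at (225,245)/(275,245). The board's near-left corner is at about (140,67) and the recess slot end at (63,119)–(89,118). I'll check these against the top view.

Run:
```python
from h import *
P=np.load("w0.npy",allow_pickle=True).item()
print(pix2w("w",[(238,75),(259,75),(240,176),(260,176)],.018,P).round(4)[:,:2])
print(pix2w("w",[(223,176),(275,177),(275,245),(225,245)],.008,P).round(4)[:,:2])
print("board",pix2w("w",[(141,67),(63,119),(89,118),(68,218),(126,216)],.03,P).round(4)[:,:2])
b=[.5854,-.0159,.1433];c,s=np.cos(b[2]),np.sin(b[2])
L=np.array([(-150,200),(-104,141),(-104,109),(6,160),(6,90)])/1000
X=L@np.array([[c,s],[-s,c]])+b[:2];print(X.round(4));print(w2pix("w",np.c_[X,np.full(5,.03)],P).round(0))
```

```text
[[0.4082 0.257 ]
 [0.4064 0.2785]
 [0.515  0.267 ]
 [0.5131 0.2894]]
[[0.5193 0.2475]
 [0.5155 0.3073]
 [0.6013 0.3163]
 [0.6064 0.2552]]
board [[0.409  0.1614]
 [0.4664 0.0807]
 [0.4632 0.1074]
 [0.5767 0.0778]
 [0.5688 0.1429]]
[[0.4084 0.1606]
 [0.4623 0.1088]
 [0.4669 0.0771]
 [0.5685 0.1433]
 [0.5785 0.074 ]]
[[140.  66.]
 [ 90. 117.]
 [ 60. 119.]
 [126. 216.]
 [ 65. 219.]]
```

The wrist and top views agree: board within 2 mm, paddle origin (0.507, 0.2775) with yaw 5.4°. Next I descend and grip the upper part of the handle.

Request:
{"method": "jog_arm", "body": {"motion": [{"travel":[0,0,35],"angular":[0,0,-0.6],"claw":1},{"travel":[0,0,35],"angular":[0,0,0],"claw":1},{"travel":[0,0,35],"angular":[0,0,0],"claw":1},{"travel":[0,0,35],"angular":[0,0,0],"claw":1},{"travel":[0,0,28],"angular":[0,0,0],"claw":1},{"travel":[0,0,11],"angular":[0,0,0],"claw":1},{"travel":[0,0,0],"angular":[0,0,0],"claw":1},{"travel":[0,0,0],"angular":[0,0,0],"claw":-1}]}}

```text
t: 2.55
tool_pos: [0.5002, 0.2765, 0.0122]
ee_rot: [-0.146, 3.137, 0.002]
force: [0.4, 0.9, -0.1]
grip_width: 0.0838
grasp_force: 0.0
```

Request:
{"method": "jog_arm", "body": {"motion": [{"travel":[0,0,0],"angular":[0,0,0],"claw":-1},{"travel":[0,0,0],"angular":[0,0,0],"claw":-1},{"travel":[0,0,0],"angular":[0,0,0],"claw":-1},{"travel":[0,0,0],"angular":[0,0,0],"claw":-1},{"travel":[0,0,0],"angular":[0,0,0],"claw":-1},{"travel":[0,0,0],"angular":[0,0,0],"claw":-1},{"travel":[0,0,0],"angular":[0,0,0],"claw":-1},{"travel":[0,0,0],"angular":[0,0,0],"claw":-1}]}}

```text
t: 3.35
tool_pos: [0.4997, 0.2753, 0.0111]
ee_rot: [0.144, -3.138, -0.0]
force: [0.3, 0.1, 1.1]
grip_width: 0.023
grasp_force: 0.0
```

Request:
{"method": "jog_arm", "body": {"motion": [{"travel":[0,0,0],"angular":[0,0,0],"claw":-1},{"travel":[0,0,0],"angular":[0,0,0],"claw":-1},{"travel":[0,0,-5],"angular":[0,0,0],"claw":-1},{"travel":[0,0,-10],"angular":[0,0,0],"claw":-1},{"travel":[0,0,-15],"angular":[0,0,0],"claw":-1},{"travel":[0,0,-15],"angular":[0,0,0],"claw":-1},{"travel":[0,0,0],"angular":[0,0,0],"claw":-1},{"travel":[0,0,0],"angular":[0,0,0],"claw":-1}]}}

```text
t: 4.15
tool_pos: [0.5, 0.2754, 0.0567]
ee_rot: [-0.144, 3.137, 0.001]
force: [0.6, -0.1, 0.4]
grip_width: 0.0004
grasp_force: 0.0
```

Run:
```python
from h import *
go(.4988,.2768,.011,95.3)
P=camera_params("wrist");im=camera("wrist");cv2.imwrite("pics/w1.png",cv2.cvtColor(im,cv2.COLOR_RGB2BGR));np.save("w1.npy",P,allow_pickle=True)
```

```text
t 4.15 pos [0.5    0.2754 0.0567] ydir 95.26 tiltmm [0.001  0.0007] F [ 0.6 -0.1  0.4] w 0.0004 turn -0.04 travel [ 1.   1.5 45.7]
```

View pics/w1.png

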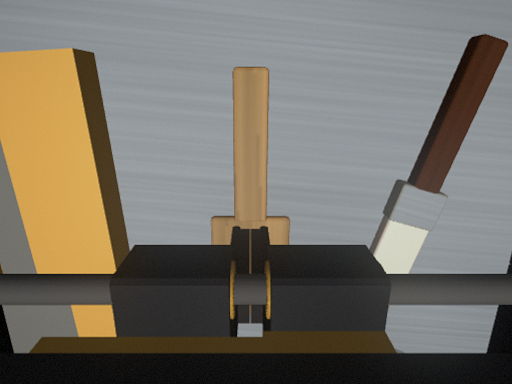

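The paddle is still in place, but my grip slipped off the handle's rounded top edge. Handle spans cols 233–268, and the empty closed fingers are in front of the shoulder. I'll regrip deeper.

Request:
{"method": "jog_arm", "body": {"motion": [{"travel":[1,1.5,0],"angular":[0,0,0],"claw":0.2},{"travel":[0,0,0],"angular":[0,0,0],"claw":0.2},{"travel":[0,0,0],"angular":[0,0,0],"claw":0.2},{"travel":[0,0,0],"angular":[0,0,0],"claw":0.2},{"travel":[0,0,0],"angular":[0,0,0],"claw":0.2},{"travel":[0,0,0],"angular":[0,0,0],"claw":0.2},{"travel":[0,0,0],"angular":[0,0,0],"claw":0.2},{"travel":[0,0,10],"angular":[0,0,0],"claw":0.2}]}}

```text
t: 5.0
tool_pos: [0.4997, 0.2774, 0.047]
ee_rot: [-0.144, 3.136, 0.003]
force: [0.6, 0.5, 0.2]
grip_width: 0.0504
grasp_force: 0.0
```

Request:
{"method": "jog_arm", "body": {"motion": [{"travel":[0,0,15],"angular":[0,0,0],"claw":0.2},{"travel":[0,0,15],"angular":[0,0,0],"claw":0.2},{"travel":[0,0,11.5],"angular":[0,0,0],"claw":0.2},{"travel":[0,0,0],"angular":[0,0,0],"claw":-1},{"travel":[0,0,0],"angular":[0,0,0],"claw":-1},{"travel":[0,0,0],"angular":[0,0,0],"claw":-1},{"travel":[0,0,0],"angular":[0,0,0],"claw":-1},{"travel":[0,0,0],"angular":[0,0,0],"claw":-1}]}}

```text
t: 5.8
tool_pos: [0.4989, 0.2769, 0.0052]
ee_rot: [-0.144, 3.137, 0.001]
force: [-0.0, -0.2, -0.4]
grip_width: 0.0201
grasp_force: 0.0
```

Request:
{"method": "jog_arm", "body": {"motion": [{"travel":[0,0,0],"angular":[0,0,0],"claw":-1},{"travel":[0,0,0],"angular":[0,0,0],"claw":-1},{"travel":[0,0,0],"angular":[0,0,0],"claw":-1},{"travel":[0,0,0],"angular":[0,0,0],"claw":-1},{"travel":[0,0,0],"angular":[0,0,0],"claw":-1},{"travel":[0,0,0],"angular":[0,0,0],"claw":-1},{"travel":[0,0,0],"angular":[0,0,0],"claw":-1},{"travel":[0,0,0],"angular":[0,0,0],"claw":-1}]}}

```text
t: 6.6
tool_pos: [0.4986, 0.2767, 0.0046]
ee_rot: [-0.144, 3.138, 0.0]
force: [0.0, 1.2, -0.6]
grip_width: 0.0005
grasp_force: 0.0
```

Run:
```python
from h import *
P=np.load("w1.npy",allow_pickle=True).item()
E=P["extrinsics"];print("cam",(-E[:3,:3].T@E[:3,3]).round(3),"look",(-E[2,:3]).round(3))
print("tcp px",w2pix("w",[.5,.2754,.0567],P),"grasp pt",w2pix("w",[.5,.2754,.0757],P))
print(pix2w("w",[(235,70),(267,70),(236,220),(266,220)],.018,P).round(4)[:,:2],pix2w("w",[(212,217),(289,217)],.008,P).round(4)[:,:2])
go(.4988,.2768,.011,95.3)
t=cv2.cvtColor(camera("top"),cv2.COLOR_RGB2BGR)[140:270,120:340]
w=cv2.cvtColor(camera("wrist"),cv2.COLOR_RGB2BGR)
a=cv2.resize(t,(660,390),interpolation=cv2.INTER_CUBIC)[:,:360]
cv2.imwrite("pics/both1.png",np.hstack([a,cv2.resize(w,None,fx=.8,fy=.8)[:390]if 0 else cv2.resize(w,(440,390))]))
```

```text
cam [0.419 0.268 0.251] look [ 0.293  0.027 -0.956]
tcp px [[249.51258123 222.3810418 ]] grasp pt [[249.49516012 235.39411353]]
[[0.4105 0.2577]
 [0.4085 0.2784]
 [0.5151 0.2667]
 [0.5131 0.2889]] [[0.5185 0.248 ]
 [0.513  0.3072]]
t 6.6 pos [0.4986 0.2767 0.0046] ydir 95.27 tiltmm [0.     0.0001] F [ 0.   1.2 -0.6] w 0.0005 turn -0.03 travel [-0.2  0.  -6.4]
```

View pics/both1.png

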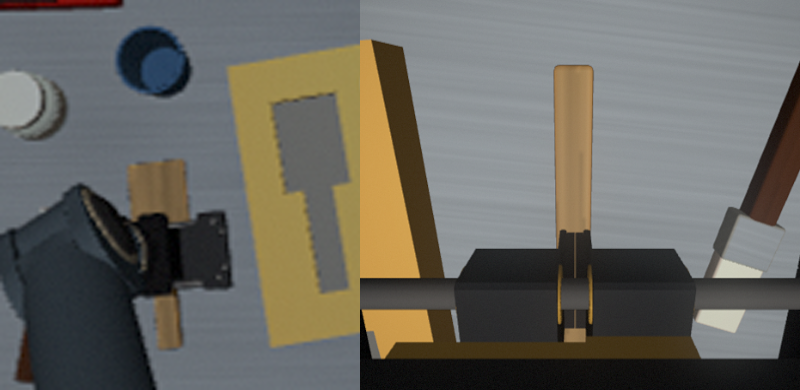

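Both views show the paddle unmoved and the closed fingers apparently above the handle, at a reported TCP z of 5 mm with no force. So the reported height may not be the true tip height. I'll probe gently.

Request:
{"method": "jog_arm", "body": {"motion": [{"travel":[0,0,0.5],"angular":[0,0,0],"claw":-1},{"travel":[0,0,0.5],"angular":[0,0,0],"claw":-1},{"travel":[0,0,0.5],"angular":[0,0,0],"claw":-1},{"travel":[0,0,0.5],"angular":[0,0,0],"claw":-1},{"travel":[0,0,0.5],"angular":[0,0,0],"claw":-1},{"travel":[0,0,0.5],"angular":[0,0,0],"claw":-1},{"travel":[0,0,0],"angular":[0,0,0],"claw":-1},{"travel":[0,0,0],"angular":[0,0,0],"claw":-1}]}}

```text
t: 7.5
tool_pos: [0.4986, 0.2767, 0.0016]
ee_rot: [0.144, -3.138, -0.0]
force: [-0.5, 0.1, -0.3]
grip_width: 0.0003
grasp_force: 0.0
```

Run:
```python
from h import *
go(.4988,.2768,.011,95.3)
P=camera_params("wrist");w=cv2.cvtColor(camera("wrist"),cv2.COLOR_RGB2BGR)
p=robot.observe()["tool_pos"]
for dx in(-.0095,0,.0095):
  for dz in (0,.013,.026): print(dx,dz,w2pix("w",p+[dx,0,dz],P).round(0))
cv2.imwrite("pics/w2.png",cv2.resize(w[200:350,180:330],(600,600),interpolation=cv2.INTER_CUBIC))
```

```text
t 7.5 pos [0.4986 0.2767 0.0016] ydir 95.27 tiltmm [-0.0001  0.0001] F [-0.5  0.1 -0.3] w 0.0003 turn -0.03 travel [-0.2  0.1 -9.4]
-0.0095 0 [[251. 208.]]
-0.0095 0.013 [[251. 216.]]
-0.0095 0.026 [[251. 225.]]
0 0 [[250. 222.]]
0 0.013 [[250. 231.]]
0 0.026 [[250. 241.]]
0.0095 0 [[248. 236.]]
0.0095 0.013 [[248. 246.]]
0.0095 0.026 [[248. 256.]]
```

View pics/w2.png

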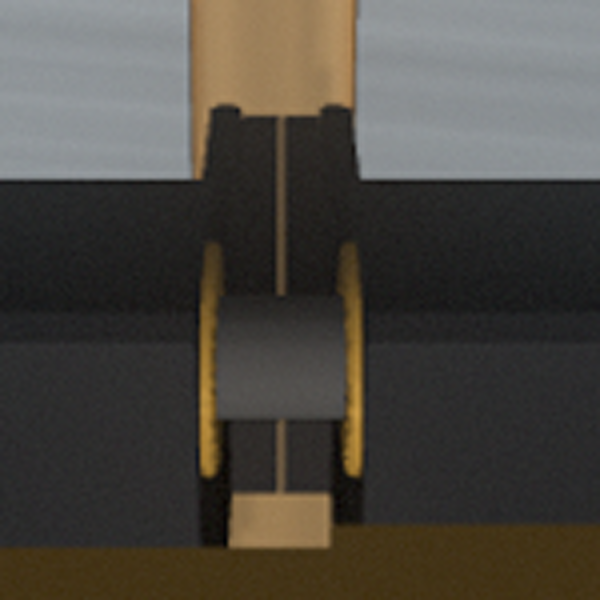

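The fingertips appear at row 226, where the reported pose predicts row 208. They really are about 25 mm higher than reported and float over the handle. I'll probe down to touch the handle top (z = 18 mm) to calibrate.

Request:
{"method": "jog_arm", "body": {"motion": [{"travel":[0,0,1],"angular":[0,0,0],"claw":-1},{"travel":[0,0,1],"angular":[0,0,0],"claw":-1},{"travel":[0,0,1],"angular":[0,0,0],"claw":-1},{"travel":[0,0,1],"angular":[0,0,0],"claw":-1},{"travel":[0,0,0],"angular":[0,0,0],"claw":-1},{"travel":[0,0,0],"angular":[0,0,0],"claw":-1},{"travel":[0,0,0],"angular":[0,0,0],"claw":-1},{"travel":[0,0,0],"angular":[0,0,0],"claw":-1}]}}

```text
t: 8.35
tool_pos: [0.4986, 0.2767, -0.0023]
ee_rot: [-0.144, 3.138, 0.0]
force: [0.5, 0.4, -0.2]
grip_width: 0.0007
grasp_force: 0.0
```

```bash
python3 -c "
from h import *
go(.4988,.2768,0,95.3)"
```

```text
t 8.35 pos [ 0.4986  0.2767 -0.0023] ydir 95.26 tiltmm [0.0001 0.0002] F [ 0.5  0.4 -0.2] w 0.0007 turn -0.04 travel [-0.2  0.  -2.3]
```

Confirmed: the reported height is below the true tip. I'll keep probing.

Request:
{"method": "jog_arm", "body": {"motion": [{"travel":[0,0,0.5],"angular":[0,0,0],"claw":-1},{"travel":[0,0,0.5],"angular":[0,0,0],"claw":-1},{"travel":[0,0,0.5],"angular":[0,0,0],"claw":-1},{"travel":[0,0,0.5],"angular":[0,0,0],"claw":-1},{"travel":[0,0,0.5],"angular":[0,0,0],"claw":-1},{"travel":[0,0,0.5],"angular":[0,0,0],"claw":-1},{"travel":[0,0,0],"angular":[0,0,0],"claw":-1},{"travel":[0,0,0],"angular":[0,0,0],"claw":-1}]}}

```text
t: 9.15
tool_pos: [0.4986, 0.2767, -0.0054]
ee_rot: [0.144, -3.138, -0.0]
force: [-0.3, -0.1, -0.3]
grip_width: 0.0004
grasp_force: 0.0
```

Request:
{"method": "jog_arm", "body": {"motion": [{"travel":[0,0,0.5],"angular":[0,0,0],"claw":-1},{"travel":[0,0,0.5],"angular":[0,0,0],"claw":-1},{"travel":[0,0,0.5],"angular":[0,0,0],"claw":-1},{"travel":[0,0,0.5],"angular":[0,0,0],"claw":-1},{"travel":[0,0,0.5],"angular":[0,0,0],"claw":-1},{"travel":[0,0,0.5],"angular":[0,0,0],"claw":-1},{"travel":[0,0,0],"angular":[0,0,0],"claw":-1},{"travel":[0,0,0],"angular":[0,0,0],"claw":-1}]}}

```text
t: 9.95
tool_pos: [0.4986, 0.2767, -0.0084]
ee_rot: [0.144, -3.138, -0.0]
force: [-0.3, 0.2, -1.1]
grip_width: 0.0004
grasp_force: 0.0
```

Request:
{"method": "jog_arm", "body": {"motion": [{"travel":[0,0,0.5],"angular":[0,0,0],"claw":-1},{"travel":[0,0,0.5],"angular":[0,0,0],"claw":-1},{"travel":[0,0,0.5],"angular":[0,0,0],"claw":-1},{"travel":[0,0,0.5],"angular":[0,0,0],"claw":-1},{"travel":[0,0,0],"angular":[0,0,0],"claw":-1},{"travel":[0,0,0],"angular":[0,0,0],"claw":-1},{"travel":[0,0,0],"angular":[0,0,0],"claw":-1},{"travel":[0,0,0],"angular":[0,0,0],"claw":-1}]}}

```text
t: 10.75
tool_pos: [0.4986, 0.2767, -0.0103]
ee_rot: [-0.144, 3.138, 0.0]
force: [0.1, -0.4, 0.1]
grip_width: 0.0004
grasp_force: 0.0
```

Run:
```python
from h import *
go(.4988,.2768,0,95.3)
P=camera_params("wrist");p=robot.observe()["tool_pos"]
w=cv2.cvtColor(camera("wrist"),cv2.COLOR_RGB2BGR)
g=cv2.cvtColor(w,cv2.COLOR_BGR2GRAY);print(g[205:250:2,240].tolist(),g[205:250:2,258].tolist())
print((E:=P["extrinsics"]) is not None and (-E[:3,:3].T@E[:3,3]-p).round(4), w2pix("w",p+[-.0095,0,0],P))
```

```text
t 10.75 pos [ 0.4986  0.2767 -0.0103] ydir 95.26 tiltmm [0.0001 0.0001] F [ 0.1 -0.4  0.1] w 0.0004 turn -0.04 travel [ -0.2   0.  -10.3]
[134, 132, 133, 131, 133, 133, 132, 133, 133, 131, 136, 112, 61, 41, 44, 39, 44, 39, 41, 35, 36, 37, 35] [129, 131, 132, 131, 129, 129, 129, 131, 130, 129, 128, 132, 47, 40, 41, 40, 37, 39, 38, 34, 38, 34, 37]
[-0.0806 -0.0073  0.194 ] [[251.03690052 208.00015837]]
```

Request:
{"method": "jog_arm", "body": {"motion": [{"travel":[0,0,0.5],"angular":[0,0,0],"claw":-1},{"travel":[0,0,0.5],"angular":[0,0,0],"claw":-1},{"travel":[0,0,0.5],"angular":[0,0,0],"claw":-1},{"travel":[0,0,0.5],"angular":[0,0,0],"claw":-1},{"travel":[0,0,0.5],"angular":[0,0,0],"claw":-1},{"travel":[0,0,0.5],"angular":[0,0,0],"claw":-1},{"travel":[0,0,0],"angular":[0,0,0],"claw":-1},{"travel":[0,0,0],"angular":[0,0,0],"claw":-1}]}}

```text
t: 11.6
tool_pos: [0.4986, 0.2767, -0.0134]
ee_rot: [-0.144, 3.138, 0.0]
force: [0.3, -0.4, -0.7]
grip_width: 0.0002
grasp_force: 0.0
```

Request:
{"method": "jog_arm", "body": {"motion": [{"travel":[0,0,0.5],"angular":[0,0,0],"claw":-1},{"travel":[0,0,0.5],"angular":[0,0,0],"claw":-1},{"travel":[0,0,0.5],"angular":[0,0,0],"claw":-1},{"travel":[0,0,0.5],"angular":[0,0,0],"claw":-1},{"travel":[0,0,0.5],"angular":[0,0,0],"claw":-1},{"travel":[0,0,0.5],"angular":[0,0,0],"claw":-1},{"travel":[0,0,0],"angular":[0,0,0],"claw":-1},{"travel":[0,0,0],"angular":[0,0,0],"claw":-1}]}}

```text
t: 12.4
tool_pos: [0.4987, 0.2768, -0.014]
ee_rot: [0.144, -3.138, -0.0]
force: [-4.9, -2.6, 18.3]
grip_width: 0.0008
grasp_force: 9.0
```

Contact comes at a reported z of −14 mm on an 18 mm handle, so true tip z = reported + 32 mm, which matches the image offset. I regrip with that correction.

Request:
{"method": "jog_arm", "body": {"motion": [{"travel":[0,0,-12],"angular":[0,0,0],"claw":-1},{"travel":[0,0,-10],"angular":[0,0,0],"claw":0.2},{"travel":[0,0,0],"angular":[0,0,0],"claw":0.2},{"travel":[0,0,0],"angular":[0,0,0],"claw":0.2},{"travel":[0,0,0],"angular":[0,0,0],"claw":0.2},{"travel":[0,0,0],"angular":[0,0,0],"claw":0.2},{"travel":[0,0,0],"angular":[0,0,0],"claw":0.2},{"travel":[0,0,0],"angular":[0,0,0],"claw":0.2}]}}

```text
t: 13.2
tool_pos: [0.4984, 0.2766, 0.0053]
ee_rot: [0.144, -3.138, 0.0]
force: [0.2, -0.1, 0.2]
grip_width: 0.0473
grasp_force: 0.0
```

Request:
{"method": "jog_arm", "body": {"motion": [{"travel":[0,0,10],"angular":[0,0,0],"claw":0.2},{"travel":[0,0,10],"angular":[0,0,0],"claw":0.2},{"travel":[0,0,7],"angular":[0,0,0],"claw":0.2},{"travel":[0,0,4.5],"angular":[0,0,0],"claw":0.2},{"travel":[0,0,0],"angular":[0,0,0],"claw":-1},{"travel":[0,0,0],"angular":[0,0,0],"claw":-1},{"travel":[0,0,0],"angular":[0,0,0],"claw":-1},{"travel":[0,0,0],"angular":[0,0,0],"claw":-1}]}}

```text
t: 14.0
tool_pos: [0.4989, 0.2769, -0.0255]
ee_rot: [-0.144, 3.138, 0.001]
force: [0.1, 0.3, -0.1]
grip_width: 0.0278
grasp_force: 0.0
```

Request:
{"method": "jog_arm", "body": {"motion": [{"travel":[0,0,0],"angular":[0,0,0],"claw":-1},{"travel":[0,0,0],"angular":[0,0,0],"claw":-1},{"travel":[0,0,0],"angular":[0,0,0],"claw":-1},{"travel":[0,0,0],"angular":[0,0,0],"claw":-1},{"travel":[0,0,0],"angular":[0,0,0],"claw":-1},{"travel":[0,0,0],"angular":[0,0,0],"claw":-1},{"travel":[0,0,0],"angular":[0,0,0],"claw":-1},{"travel":[0,0,0],"angular":[0,0,0],"claw":-1}]}}

```text
t: 14.8
tool_pos: [0.4988, 0.2767, -0.0255]
ee_rot: [-0.144, 3.138, 0.0]
force: [0.5, -0.4, 5.9]
grip_width: 0.0237
grasp_force: 30.0
```

Gripped at 30 N. Now I lift, then carry it over the recess.

Request:
{"method": "jog_arm", "body": {"motion": [{"travel":[0,0,-10],"angular":[0,0,0],"claw":-1},{"travel":[0,0,-20],"angular":[0,0,0],"claw":-1},{"travel":[0,0,-20],"angular":[0,0,0],"claw":-1},{"travel":[0,0,-10],"angular":[0,0,0],"claw":-1},{"travel":[0,0,0],"angular":[0,0,-2.95],"claw":-1},{"travel":[-6,-29.5,0],"angular":[0,0,0],"claw":-1},{"travel":[-6,-29.5,0],"angular":[0,0,0],"claw":-1},{"travel":[-6,-29.5,0],"angular":[0,0,0],"claw":-1}]}}

```text
t: 15.6
tool_pos: [0.5288, 0.1909, 0.0339]
ee_rot: [0.227, -3.133, 0.0]
force: [0.3, -0.3, -0.7]
grip_width: 0.0234
grasp_force: 30.0
```

Request:
{"method": "jog_arm", "body": {"motion": [{"travel":[-6,-29.5,0],"angular":[0,0,0],"claw":-1},{"travel":[-6,-29.5,0],"angular":[0,0,0],"claw":-1},{"travel":[-6,-29.5,0],"angular":[0,0,0],"claw":-1},{"travel":[0,0,0],"angular":[0,0,0],"claw":-1},{"travel":[0,0,0],"angular":[0,0,0],"claw":-1},{"travel":[0,0,0],"angular":[0,0,0],"claw":-1},{"travel":[0,0,0],"angular":[0,0,0],"claw":-1},{"travel":[0,0,0],"angular":[0,0,0],"claw":-1}]}}

```text
t: 16.4
tool_pos: [0.5591, 0.1079, 0.0341]
ee_rot: [0.228, -3.133, -0.001]
force: [-0.6, -0.7, -2.0]
grip_width: 0.0239
grasp_force: 30.0
```

Run:
```python
from h import *
go(.5594,.1066,.002,98.21)
P=camera_params("wrist");w=cv2.cvtColor(camera("wrist"),cv2.COLOR_RGB2BGR);np.save("w3.npy",P,allow_pickle=True)
cv2.imwrite("pics/w3.png",w)
```

```text
t 16.4 pos [0.5591 0.1079 0.0341] ydir 98.33 tiltmm [-0.0003  0.0005] F [-0.6 -0.7 -2. ] w 0.0239 turn 0.12 travel [-0.1 -1.4 32.1]
```

View pics/w3.png

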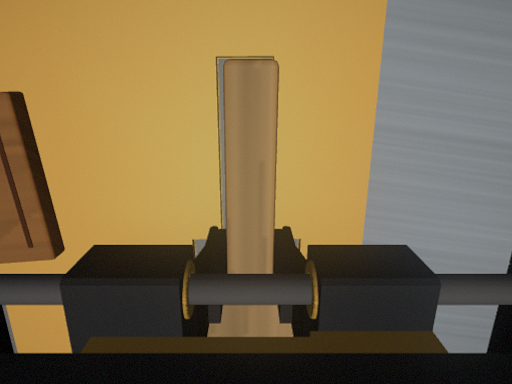

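The wrist view shows the slot's near end at (217–273, 57) and the handle end at (225–278, 60), with the handle roughly above the slot. I'll check this metrically.

Run:
```python
from h import *
P=np.load("w3.npy",allow_pickle=True).item()
a=pix2w("w",[(217,57),(273,57)],.03,P)[:,:2];b=pix2w("w",[(225,60),(278,60)],.076,P)[:,:2]
print("slot",a.round(4),"handle",b.round(4))
yy=np.array([np.cos(np.deg2rad(98.2)),np.sin(np.deg2rad(98.2))]);xx=np.array([yy[1],-yy[0]])
d=a.mean(0)-b.mean(0);print("slot-handle along x,y mm",d@xx*1000,d@yy*1000,"expected x -4")
```

```text
slot [[0.4667 0.0763]
 [0.4622 0.1067]] handle [[0.4702 0.0845]
 [0.467  0.1066]]
slot-handle along x,y mm -4.699073931603473 -3.3506971889464614 expected x -4
```

Request:
{"method": "jog_arm", "body": {"motion": [{"travel":[0,-2.5,0],"angular":[0,0,0.1],"claw":-1},{"travel":[0,0,12],"angular":[0,0,0],"claw":-1},{"travel":[0,0,10],"angular":[0,0,0],"claw":-1},{"travel":[0,0,4],"angular":[0,0,0],"claw":-1},{"travel":[0,0,3],"angular":[0,0,0],"claw":-1},{"travel":[0,0,2],"angular":[0,0,0],"claw":-1},{"travel":[0,0,1],"angular":[0,0,0],"claw":-1},{"travel":[0,0,0],"angular":[0,0,0],"claw":-1}]}}

```text
t: 17.25
tool_pos: [0.56, 0.1042, 0.0022]
ee_rot: [-0.222, 3.134, 0.0]
force: [0.6, 1.1, -1.1]
grip_width: 0.0236
grasp_force: 30.0
```

Run:
```python
from h import *
go(.5594,.1066,0,98.21)
```

```text
t 17.25 pos [0.56   0.1042 0.0022] ydir 98.12 tiltmm [0.0001 0.0001] F [ 0.6  1.1 -1.1] w 0.0236 turn -0.09 travel [0.2 2.4 2.2]
```

No contact, and the underside is 2 mm into the recess. I lower it a bit more and release.

Request:
{"method": "jog_arm", "body": {"motion": [{"travel":[0,0,1],"angular":[0,0,0],"claw":-1},{"travel":[0,0,0.7],"angular":[0,0,0],"claw":-1},{"travel":[0,0,0],"angular":[0,0,0],"claw":-1},{"travel":[0,0,0],"angular":[0,0,0],"claw":0.1},{"travel":[0,0,0],"angular":[0,0,0],"claw":0.1},{"travel":[0,0,0],"angular":[0,0,0],"claw":0.1},{"travel":[0,0,0],"angular":[0,0,0],"claw":0.1},{"travel":[0,0,0],"angular":[0,0,0],"claw":0.1}]}}

```text
t: 18.05
tool_pos: [0.5599, 0.1042, 0.0005]
ee_rot: [-0.222, 3.134, 0.0]
force: [-0.1, -0.1, 0.4]
grip_width: 0.0467
grasp_force: 0.0
```

Request:
{"method": "jog_arm", "body": {"motion": [{"travel":[0,0,0],"angular":[0,0,0],"claw":0.1},{"travel":[0,0,-20],"angular":[0,0,0],"claw":0.1},{"travel":[0,0,-30],"angular":[0,0,0],"claw":0.1},{"travel":[0,0,-30],"angular":[0,0,0],"claw":0.1},{"travel":[0,0,-20],"angular":[0,0,0],"claw":0.1},{"travel":[0,0,0],"angular":[0,0,0],"claw":0.1},{"travel":[0,0,0],"angular":[0,0,0],"claw":0.1},{"travel":[0,0,0],"angular":[0,0,0],"claw":0.1}]}}

```text
t: 18.85
tool_pos: [0.5588, 0.104, 0.0991]
ee_rot: [0.222, -3.131, 0.001]
force: [0.0, -1.0, -0.7]
grip_width: 0.0481
grasp_force: 0.0
```

Run:
```python
from h import *
go(.5594,.1066,0,98.21)
P=camera_params("wrist");w=cv2.cvtColor(camera("wrist"),cv2.COLOR_RGB2BGR);np.save("w4.npy",P,allow_pickle=True)
cv2.imwrite("pics/w4.png",w)
```

```text
t 18.85 pos [0.5588 0.104  0.0991] ydir 98.12 tiltmm [-0.0025 -0.0005] F [ 0.  -1.  -0.7] w 0.0481 turn -0.09 travel [-1.   2.5 99.1]
```

View pics/w4.png

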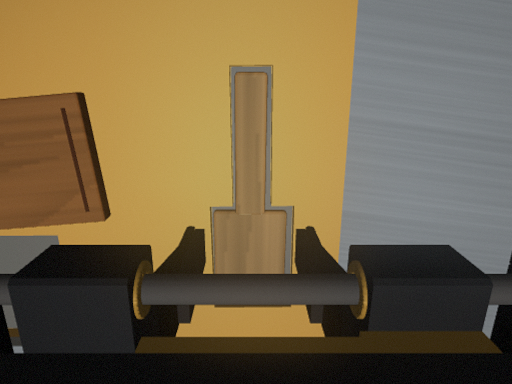

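The paddle lies in its recess with an even gap all round (handle cols 236–267 in slot 231–272), and its flat head fills the wide part. The slab's left edge runs (82,93)–(109,218). Next I close the fingers and go left of the slab.

Request:
{"method": "jog_arm", "body": {"motion": [{"travel":[5.5,-22,0],"angular":[0,0,0],"claw":-1},{"travel":[5.5,-22,0],"angular":[0,0,0],"claw":-1},{"travel":[5.5,-22,0],"angular":[0,0,0],"claw":-1},{"travel":[5.5,-22,0],"angular":[0,0,0],"claw":-1},{"travel":[0,0,25],"angular":[0,0,0],"claw":-1},{"travel":[0,0,25],"angular":[0,0,0],"claw":-1},{"travel":[0,0,20],"angular":[0,0,0],"claw":-1},{"travel":[0,0,0],"angular":[0,0,0],"claw":-1}]}}

```text
t: 19.7
tool_pos: [0.5472, 0.0137, 0.0268]
ee_rot: [0.222, -3.126, 0.0]
force: [-0.8, 0.0, 0.2]
grip_width: 0.0014
grasp_force: 0.0
```

```bash
cat >> h.py <<'E'
B=np.array([.5854,-.0159]);TH=.1433
RB=np.array([[np.cos(TH),-np.sin(TH)],[np.sin(TH),np.cos(TH)]])
def st():
    s=robot.observe();print("t",round(s["t"],2),"TCP in station mm",((np.array(s["tool_pos"])[:2]-B)@RB*1000).round(1),"true z",round((s["tool_pos"][2]+.032)*1000,1),"F st",(np.array(s["force"])[:2]@RB).round(1),round(float(s["force"][2]),1))
E
python3 - <<'E'
from h import *
P=np.load("w4.npy",allow_pickle=True).item()
print("slab left corners st",((pix2w("w",[(82,93),(109,218)],.044,P)[:,:2]-B)@RB*1000).round(1))
print("slot end corners st, expect -104,141/109",((pix2w("w",[(231,66),(272,66)],.03,P)[:,:2]-B)@RB*1000).round(1))
st();go(.55,.0143,.003,98.21)
P=camera_params("wrist");w=camera("wrist");np.save("w5.npy",P,allow_pickle=True)
cv2.imwrite("pics/w5.png",cv2.cvtColor(w,cv2.COLOR_RGB2BGR))
E
```

```text
slab left corners st [[-85.6   3.3]
 [  9.8  10.8]]
slot end corners st, expect -104,141/109 [[-104.3  108.9]
 [-104.2  139. ]]
t 19.7 TCP in station mm [-33.6  34.7] true z 58.8 F st [-0.8  0.1] 0.2
t 19.7 pos [0.5472 0.0137 0.0268] ydir 98.11 tiltmm [-0.008  -0.0007] F [-0.8  0.   0.2] w 0.0014 turn -0.1 travel [-2.9  0.2 23.8]
```

Request:
{"method": "jog_arm", "body": {"motion": [{"travel":[-2,0,12],"angular":[0,0,0],"claw":-1},{"travel":[0,0,12],"angular":[0,0,0],"claw":-1},{"travel":[0,0,0],"angular":[0,0,0],"claw":-1},{"travel":[0,-8,0],"angular":[0,0,0],"claw":-1},{"travel":[0,-8,0],"angular":[0,0,0],"claw":-1},{"travel":[0,-8,0],"angular":[0,0,0],"claw":-1},{"travel":[0,-8,0],"angular":[0,0,0],"claw":-1},{"travel":[0,-8,0],"angular":[0,0,0],"claw":-1}]}}

```text
t: 20.55
tool_pos: [0.5586, -0.0258, 0.0068]
ee_rot: [-0.222, 3.133, 0.001]
force: [-0.6, 2.0, 1.2]
grip_width: 0.0001
grasp_force: 1.0
```

```bash
python3 -c "
from h import *
st()"
```

```text
t 20.55 TCP in station mm [-27.9  -5.9] true z 38.8 F st [-0.3  2. ] 1.2
```

Request:
{"method": "jog_arm", "body": {"motion": [{"travel":[0,-5,1.5],"angular":[0,0,0],"claw":-1},{"travel":[0,-5,1],"angular":[0,0,0],"claw":-1},{"travel":[0,-5,0],"angular":[0,0,0],"claw":-1},{"travel":[0,-4,0],"angular":[0,0,0],"claw":-1},{"travel":[0,-3,0],"angular":[0,0,0],"claw":-1},{"travel":[0,-1,0],"angular":[0,0,0],"claw":-1},{"travel":[0,0,0],"angular":[0,0,0],"claw":-1},{"travel":[0,0,0],"angular":[0,0,0],"claw":-1}]}}

```text
t: 21.35
tool_pos: [0.5612, -0.0486, 0.0038]
ee_rot: [0.222, -3.133, 0.001]
force: [0.4, -1.2, 1.1]
grip_width: 0.0002
grasp_force: 0.0
```

```bash
python3 -c "
from h import *
st()"
```

```text
t 21.35 TCP in station mm [-28.6 -28.9] true z 35.8 F st [ 0.3 -1.3] 1.1
```

Request:
{"method": "jog_arm", "body": {"motion": [{"travel":[0,-1,0],"angular":[0,0,0],"claw":-1},{"travel":[0,-1,0],"angular":[0,0,0],"claw":-1},{"travel":[0,-1,0],"angular":[0,0,0],"claw":-1},{"travel":[0,-1,0],"angular":[0,0,0],"claw":-1},{"travel":[0,-1,0],"angular":[0,0,0],"claw":-1},{"travel":[0,-1,0],"angular":[0,0,0],"claw":-1},{"travel":[0,0,0],"angular":[0,0,0],"claw":-1},{"travel":[0,0,0],"angular":[0,0,0],"claw":-1}]}}

```text
t: 22.15
tool_pos: [0.5623, -0.0543, 0.0039]
ee_rot: [-0.222, 3.134, -0.0]
force: [-1.1, -0.8, -0.1]
grip_width: 0.0006
grasp_force: 0.1
```

```bash
python3 -c "
from h import *
st()"
```

```text
t 22.15 TCP in station mm [-28.4 -34.8] true z 35.9 F st [-1.1 -0.6] -0.1
```

Request:
{"method": "jog_arm", "body": {"motion": [{"travel":[0,-1,0],"angular":[0,0,0],"claw":-1},{"travel":[0,-1,0],"angular":[0,0,0],"claw":-1},{"travel":[0,-1,0],"angular":[0,0,0],"claw":-1},{"travel":[0,-1,0],"angular":[0,0,0],"claw":-1},{"travel":[0,-0.5,0],"angular":[0,0,0],"claw":-1},{"travel":[0,0,0],"angular":[0,0,0],"claw":-1},{"travel":[0,0,0],"angular":[0,0,0],"claw":-1},{"travel":[0,0,0],"angular":[0,0,0],"claw":-1}]}}

```text
t: 22.95
tool_pos: [0.5626, -0.0564, 0.004]
ee_rot: [0.224, -3.133, -0.004]
force: [-2.0, 5.0, 1.2]
grip_width: 0.0003
grasp_force: 2.8
```

Run:
```python
from h import *
st()
im=cv2.cvtColor(camera("top"),cv2.COLOR_RGB2BGR);cv2.imwrite("pics/top2.png",im)
P=camera_params("wrist");w=cv2.cvtColor(camera("wrist"),cv2.COLOR_RGB2BGR);np.save("w6.npy",P,allow_pickle=True);cv2.imwrite("pics/w6.png",w)
for n,i in(("top",im),("w",w)):
    h=cv2.cvtColor(i,cv2.COLOR_BGR2HSV);m=((h[...,0]>8)&(h[...,0]<19)&(h[...,1]>120)).astype(np.uint8)
    m=cv2.morphologyEx(m,cv2.MORPH_OPEN,np.ones((3,3)))
    cs,_=cv2.findContours(m,cv2.RETR_EXTERNAL,cv2.CHAIN_APPROX_NONE)
    for c in sorted(cs,key=cv2.contourArea)[-4:]:
        q=cv2.approxPolyDP(c,3,True)[:,0];X=(pix2w("top"if n=="top"else"w",q,.044,None if n=="top" else P)[:,:2]-B)@RB*1000
        print(n,cv2.contourArea(c),q.tolist(),X.round(0).tolist())
```

```text
t 22.95 TCP in station mm [-28.4 -36.8] true z 36.0 F st [-1.3  5.2] 1.2
top 512.0 [[322, 185], [310, 186], [313, 208], [298, 211], [297, 219], [327, 214]] [[9.0, -182.0], [12.0, -144.0], [-57.0, -142.0], [-59.0, -94.0], [-83.0, -87.0], [-83.0, -181.0]]
top 1341.5 [[471, 205], [469, 209], [479, 208], [491, 220], [499, 218], [495, 224], [501, 225], [508, 255], [478, 287], [464, 287], [482, 292], [505, 288], [511, 282], [511, 215], [498, 207]] [[-127.0, -621.0], [-138.0, -613.0], [-140.0, -643.0], [-182.0, -672.0], [-180.0, -697.0], [-196.0, -681.0], [-202.0, -698.0], [-294.0, -700.0], [-374.0, -592.0], [-367.0, -550.0], [-390.0, -600.0], [-389.0, -670.0], [-375.0, -692.0], [-177.0, -735.0], [-146.0, -701.0]]
top 3240.5 [[504, 98], [474, 99], [453, 114], [457, 173], [511, 167], [511, 151], [493, 154], [495, 148], [511, 142], [511, 136], [492, 140], [493, 135], [511, 127], [511, 122], [497, 128], [491, 126], [492, 121], [511, 111], [511, 107], [493, 114], [490, 111]] [[186.0, -791.0], [199.0, -698.0], [163.0, -624.0], [-23.0, -599.0], [-31.0, -766.0], [18.0, -776.0], [18.0, -720.0], [35
[... 646 characters left out ...]
.0, -880.0], [514.0, -786.0], [505.0, -759.0], [548.0, -592.0], [413.0, -572.0], [398.0, -602.0], [391.0, -581.0], [414.0, -527.0], [546.0, -566.0]]
w 51.0 [[495, 202], [500, 203], [505, 197], [497, 195], [499, 199]] [[-55.0, 82.0], [-55.0, 84.0], [-58.0, 86.0], [-59.0, 82.0], [-57.0, 84.0]]
w 394.0 [[472, 305], [464, 305], [453, 354], [462, 352]] [[3.0, 82.0], [3.0, 78.0], [35.0, 77.0], [34.0, 82.0]]
w 1630.5 [[2, 305], [5, 320], [113, 320], [111, 305]] [[2.0, -169.0], [12.0, -169.0], [12.0, -111.0], [2.0, -111.0]]
w 28799.0 [[0, 134], [0, 273], [114, 273], [135, 244], [232, 243], [229, 136]] [[-88.0, -150.0], [-17.0, -166.0], [-17.0, -107.0], [-33.0, -94.0], [-34.0, -46.0], [-87.0, -46.0]]
```

The slab is now flush to the right rail: left edge y = −46 throughout, right about −183, near edge x about −87, square to the board, with a 5 N contact force. Next I go behind its near edge with the fingers spread.

Request:
{"method": "jog_arm", "body": {"motion": [{"travel":[0,5,0],"angular":[0,0,0],"claw":-1},{"travel":[0,0,-25],"angular":[0,0,0],"claw":-1},{"travel":[0,0,-25],"angular":[0,0,0],"claw":0.3},{"travel":[22,-20,0],"angular":[0,0,0],"claw":0.3},{"travel":[22,-20,0],"angular":[0,0,0],"claw":0.3},{"travel":[22,-20,0],"angular":[0,0,0],"claw":0.3},{"travel":[22,-20,0],"angular":[0,0,0],"claw":0.3},{"travel":[0,0,0],"angular":[0,0,0],"claw":0.3}]}}

```text
t: 23.85
tool_pos: [0.483, -0.1499, 0.0539]
ee_rot: [0.211, -3.132, 0.004]
force: [1.3, -1.3, -0.1]
grip_width: 0.0406
grasp_force: 0.0
```

Request:
{"method": "jog_arm", "body": {"motion": [{"travel":[0,0,0],"angular":[0,0,0],"claw":0.3},{"travel":[0,0,0],"angular":[0,0,0],"claw":0.3},{"travel":[0,0,20],"angular":[0,0,0],"claw":0.3},{"travel":[0,0,10],"angular":[0,0,0],"claw":0.3},{"travel":[0,0,0],"angular":[0,0,0],"claw":0.3},{"travel":[0,0,0],"angular":[0,0,0],"claw":0.3},{"travel":[0,0,0],"angular":[0,0,0],"claw":0.3},{"travel":[0,0,0],"angular":[0,0,0],"claw":0.3}]}}

```text
t: 24.65
tool_pos: [0.4869, -0.1452, 0.0245]
ee_rot: [-0.222, 3.133, -0.0]
force: [-0.8, -0.4, -0.4]
grip_width: 0.0563
grasp_force: 0.0
```

```bash
python3 -c "
from h import *
st();go(.491,-.1457,.003,98.21)"
```

```text
t 24.65 TCP in station mm [-116.  -113.9] true z 56.5 F st [-0.8 -0.3] -0.4
t 24.65 pos [ 0.4869 -0.1452  0.0245] ydir 98.12 tiltmm [ 0.0011 -0.0002] F [-0.8 -0.4 -0.4] w 0.0563 turn -0.09 travel [-4.  -1.  21.5]
```

Request:
{"method": "jog_arm", "body": {"motion": [{"travel":[0,-1,12],"angular":[0,0,-0.1],"claw":0.3},{"travel":[0,0,9.5],"angular":[0,0,0],"claw":0.3},{"travel":[0,0,0],"angular":[0,0,0],"claw":0.3},{"travel":[-7,0,0],"angular":[0,0,0],"claw":0.3},{"travel":[-7,0,0],"angular":[0,0,0],"claw":0.3},{"travel":[-7,0,0],"angular":[0,0,0],"claw":0.3},{"travel":[-7,0,0],"angular":[0,0,0],"claw":0.3},{"travel":[-7,0,0],"angular":[0,0,0],"claw":0.3}]}}

```text
t: 25.45
tool_pos: [0.5212, -0.1411, 0.0024]
ee_rot: [0.225, -3.133, -0.0]
force: [-2.1, -0.3, 0.9]
grip_width: 0.0567
grasp_force: 1.1
```

```bash
python3 -c "
from h import *
st()"
```

```text
t 25.45 TCP in station mm [ -81.4 -114.8] true z 34.4 F st [-2.1 -0. ] 0.9
```

Pushing cleanly at 2 N. I continue towards the pocket.

Request:
{"method": "jog_arm", "body": {"motion": [{"travel":[-8,0,0],"angular":[0,0,0],"claw":0.3},{"travel":[-8,0,0],"angular":[0,0,0],"claw":0.3},{"travel":[-8,0,0],"angular":[0,0,0],"claw":0.3},{"travel":[-8,0,0],"angular":[0,0,0],"claw":0.3},{"travel":[-8,0,0],"angular":[0,0,0],"claw":0.3},{"travel":[-8,0,0],"angular":[0,0,0],"claw":0.3},{"travel":[-8,0,0],"angular":[0,0,0],"claw":0.3},{"travel":[-8,0,0],"angular":[0,0,0],"claw":0.3}]}}

```text
t: 26.25
tool_pos: [0.5851, -0.1319, 0.0024]
ee_rot: [0.225, -3.133, -0.0]
force: [-2.5, -0.0, 2.1]
grip_width: 0.0565
grasp_force: 1.2
```

```bash
python3 -c "
from h import *
st()"
```

```text
t 26.25 TCP in station mm [ -16.9 -114.7] true z 34.4 F st [-2.5  0.4] 2.1
```

Request:
{"method": "jog_arm", "body": {"motion": [{"travel":[-5,0,0],"angular":[0,0,0],"claw":0.3},{"travel":[-5,0,0],"angular":[0,0,0],"claw":0.3},{"travel":[-5,0,0],"angular":[0,0,0],"claw":0.3},{"travel":[-5,0,0],"angular":[0,0,0],"claw":0.3},{"travel":[-5,0,0],"angular":[0,0,0],"claw":0.3},{"travel":[-5,0,0],"angular":[0,0,0],"claw":0.3},{"travel":[-4,0,0],"angular":[0,0,0],"claw":0.3},{"travel":[0,0,0],"angular":[0,0,0],"claw":0.3}]}}

```text
t: 27.05
tool_pos: [0.6191, -0.1269, 0.0025]
ee_rot: [-0.226, 3.132, 0.0]
force: [-0.0, 0.2, 0.9]
grip_width: 0.0564
grasp_force: 0.0
```

```bash
python3 -c "
from h import *
st()"
```

```text
t 27.05 TCP in station mm [  17.5 -114.7] true z 34.5 F st [-0.   0.2] 0.9
```

Request:
{"method": "jog_arm", "body": {"motion": [{"travel":[-2,0,0],"angular":[0,0,0],"claw":0.3},{"travel":[-2,0,0],"angular":[0,0,0],"claw":0.3},{"travel":[-1,0,0],"angular":[0,0,0],"claw":0.3},{"travel":[-1,0,0],"angular":[0,0,0],"claw":0.3},{"travel":[-1,0,0],"angular":[0,0,0],"claw":0.3},{"travel":[-1,0,0],"angular":[0,0,0],"claw":0.3},{"travel":[0,0,0],"angular":[0,0,0],"claw":0.3},{"travel":[0,0,0],"angular":[0,0,0],"claw":0.3}]}}

```text
t: 27.85
tool_pos: [0.6262, -0.126, 0.0025]
ee_rot: [-0.225, 3.133, 0.0]
force: [0.2, -0.3, -0.5]
grip_width: 0.0567
grasp_force: 0.0
```

```bash
cat > fit.py <<'E'
from h import *
def look(tag):
    P=camera_params("wrist");w=cv2.cvtColor(camera("wrist"),cv2.COLOR_RGB2BGR);cv2.imwrite(f"pics/{tag}.png",w)
    h=cv2.cvtColor(w,cv2.COLOR_BGR2HSV);m=((h[...,0]>8)&(h[...,0]<19)&(h[...,1]>120)).astype(np.uint8)
    m=cv2.morphologyEx(m,cv2.MORPH_OPEN,np.ones((3,3)))
    for c in cv2.findContours(m,cv2.RETR_EXTERNAL,cv2.CHAIN_APPROX_NONE)[0]:
        if cv2.contourArea(c)<800: continue
        q=cv2.approxPolyDP(c,3,True)[:,0]
        print(q.tolist(),((pix2w("w",q,.032,P)[:,:2]-B)@RB*1000).round(0).tolist())
E
python3 -c "
from fit import *
st();look('w7')"
```

```text
t 27.85 TCP in station mm [  24.7 -114.8] true z 34.5 F st [ 0.2 -0.4] -0.5
[[165, 332], [167, 337], [335, 336], [331, 323], [320, 322], [316, 305], [184, 305], [180, 321], [169, 323]] [[82.0, -164.0], [85.0, -163.0], [84.0, -65.0], [75.0, -68.0], [75.0, -74.0], [63.0, -77.0], [63.0, -152.0], [74.0, -155.0], [75.0, -162.0]]
[[307, 270], [302, 253], [197, 254], [194, 273]] [[41.0, -83.0], [30.0, -86.0], [31.0, -143.0], [43.0, -145.0]]
```

No pushing force is left, so it has probably dropped. I back off, rise and look from above.

Request:
{"method": "jog_arm", "body": {"motion": [{"travel":[5,0,-3],"angular":[0,0,0],"claw":0.3},{"travel":[15,0,-25],"angular":[0,0,0],"claw":0.3},{"travel":[25,0,-35],"angular":[0,0,0],"claw":0.3},{"travel":[25,0,-35],"angular":[0,0,0],"claw":0.3},{"travel":[25,0,-35],"angular":[0,0,0],"claw":0.3},{"travel":[0,0,0],"angular":[0,0,0],"claw":0.3},{"travel":[0,0,0],"angular":[0,0,0],"claw":0.3},{"travel":[0,0,0],"angular":[0,0,0],"claw":0.3}]}}

```text
t: 28.7
tool_pos: [0.5318, -0.1391, 0.1345]
ee_rot: [0.226, -3.132, -0.001]
force: [-0.2, 0.1, 0.1]
grip_width: 0.0564
grasp_force: 0.0
```

Run:
```python
from fit import *
st();look('w8')
t=cv2.cvtColor(camera("top"),cv2.COLOR_RGB2BGR);cv2.imwrite("pics/top3.png",t)
s=cv2.cvtColor(camera("scene"),cv2.COLOR_RGB2BGR);cv2.imwrite("pics/scene3.png",s)
w=cv2.imread("pics/w8.png")
c=np.hstack([cv2.resize(t[140:270,190:340],(400,300)),cv2.resize(s[120:225,175:330],(400,300),interpolation=cv2.INTER_CUBIC)])
cv2.imwrite("pics/fin.png",np.vstack([c,np.hstack([cv2.resize(w,(400,300)),np.zeros((300,400,3),np.uint8)])]))
```

```text
t 28.7 TCP in station mm [ -70.7 -114.3] true z 166.5 F st [-0.2  0.1] 0.1
[[183, 336], [312, 337], [314, 318], [318, 315], [316, 305], [184, 305]] [[102.0, -185.0], [103.0, -48.0], [79.0, -47.0], [76.0, -43.0], [63.0, -46.0], [63.0, -182.0]]
[[511, 146], [497, 149], [496, 169], [489, 180], [492, 194], [486, 195], [487, 216], [479, 234], [486, 239], [476, 242], [476, 250], [482, 252], [479, 255], [485, 261], [495, 261], [488, 253], [498, 213], [505, 213], [500, 204], [505, 182], [510, 178]] [[-101.0, 117.0], [-98.0, 105.0], [-80.0, 108.0], [-70.0, 104.0], [-56.0, 110.0], [-55.0, 104.0], [-35.0, 109.0], [-16.0, 106.0], [-11.0, 113.0], [-8.0, 104.0], [1.0, 106.0], [3.0, 112.0], [6.0, 110.0], [13.0, 117.0], [13.0, 127.0], [4.0, 118.0], [-38.0, 119.0], [-38.0, 126.0], [-47.0, 119.0], [-68.0, 119.0], [-72.0, 123.0]]
```

View pics/fin.png

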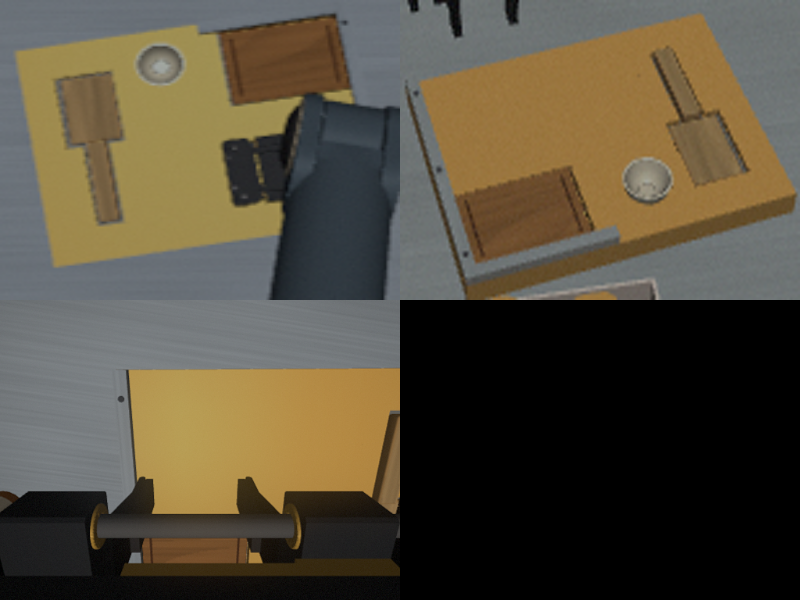

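The top and scene views show the slab in the rail corner pocket, the paddle in its recess and the bowl untouched. To be sure the slab's near edge is down, I'll press lightly on its top, which should meet at true z = 32 mm.

Request:
{"method": "jog_arm", "body": {"motion": [{"travel":[-30,0,0],"angular":[0,0,0],"claw":0.3},{"travel":[-30,0,20],"angular":[0,0,0],"claw":0.3},{"travel":[-30,0,30],"angular":[0,0,0],"claw":0.3},{"travel":[-26,0,30],"angular":[0,0,0],"claw":0.3},{"travel":[0,0,30],"angular":[0,0,0],"claw":0.3},{"travel":[0,0,14],"angular":[0,0,0],"claw":0.3},{"travel":[0,0,0],"angular":[0,0,0],"claw":0.3},{"travel":[0,0,0],"angular":[0,0,0],"claw":0.3}]}}

```text
t: 29.65
tool_pos: [0.6469, -0.1235, 0.0119]
ee_rot: [-0.224, 3.133, -0.0]
force: [-0.3, 0.3, 0.8]
grip_width: 0.0563
grasp_force: 0.0
```

```bash
python3 -c "
from h import *
st()"
```

```text
t 29.65 TCP in station mm [  45.5 -115.2] true z 43.9 F st [-0.3  0.3] 0.8
```

Request:
{"method": "jog_arm", "body": {"motion": [{"travel":[0,0,4],"angular":[0,0,0],"claw":0.3},{"travel":[0,0,3],"angular":[0,0,0],"claw":0.3},{"travel":[0,0,1.5],"angular":[0,0,0],"claw":0.3},{"travel":[0,0,1.5],"angular":[0,0,0],"claw":0.3},{"travel":[0,0,1],"angular":[0,0,0],"claw":0.3},{"travel":[0,0,1],"angular":[0,0,0],"claw":0.3},{"travel":[0,0,1],"angular":[0,0,0],"claw":0.3},{"travel":[0,0,0],"angular":[0,0,0],"claw":0.3}]}}

```text
t: 30.45
tool_pos: [0.6469, -0.123, 0.0001]
ee_rot: [0.225, -3.134, -0.0]
force: [-3.3, 0.7, 9.1]
grip_width: 0.0563
grasp_force: 4.7
```

```bash
python3 -c "
from h import *
st()"
```

```text
t 30.45 TCP in station mm [  45.6 -114.8] true z 32.1 F st [-3.1  1.2] 9.1
```

Contact comes at true z = 32.1 mm, so the slab's near end is fully down. I retreat upward.

Request:
{"method": "jog_arm", "body": {"motion": [{"travel":[0,0,-10],"angular":[0,0,0],"claw":0.3},{"travel":[0,0,-30],"angular":[0,0,0],"claw":0.3},{"travel":[20,0,-35],"angular":[0,0,0],"claw":0.3},{"travel":[30,0,-35],"angular":[0,0,0],"claw":0.3},{"travel":[30,0,-35],"angular":[0,0,0],"claw":0.3},{"travel":[20,0,0],"angular":[0,0,0],"claw":0.3},{"travel":[0,0,0],"angular":[0,0,0],"claw":0.3},{"travel":[0,0,0],"angular":[0,0,0],"claw":0.3}]}}

```text
t: 31.25
tool_pos: [0.5482, -0.1372, 0.1437]
ee_rot: [-0.225, 3.132, 0.0]
force: [0.1, -0.1, 0.9]
grip_width: 0.0568
grasp_force: 0.0
```

Run:
```python
from fit import *
st();look('w9')
from workcell import ticket
print(ticket.close_job());st()
```

```text
t 31.25 TCP in station mm [ -54.1 -114.8] true z 175.7 F st [ 0.1 -0.1] 0.9
[[184, 305], [188, 337], [315, 335], [314, 305]] [[87.0, -184.0], [128.0, -182.0], [126.0, -43.0], [87.0, -47.0]]
[[194, 271], [305, 273], [302, 257], [197, 258]] [[46.0, -172.0], [49.0, -58.0], [30.0, -62.0], [32.0, -168.0]]
[[511, 126], [494, 129], [498, 144], [491, 146], [496, 153], [491, 154], [493, 160], [487, 165], [494, 168], [492, 173], [491, 169], [486, 172], [486, 189], [481, 194], [482, 207], [476, 213], [474, 235], [455, 236], [452, 245], [461, 245], [462, 239], [476, 242], [487, 237], [493, 200], [500, 188], [499, 175], [506, 174], [501, 168]] [[-101.0, 119.0], [-98.0, 105.0], [-84.0, 111.0], [-82.0, 105.0], [-76.0, 111.0], [-75.0, 107.0], [-69.0, 110.0], [-65.0, 105.0], [-62.0, 112.0], [-57.0, 112.0], [-61.0, 110.0], [-58.0, 106.0], [-41.0, 109.0], [-36.0, 105.0], [-23.0, 109.0], [-17.0, 105.0], [6.0, 107.0], [7.0, 89.0], [17.0, 87.0], [17.0, 96.0], [10.0, 96.0], [14.0, 111.0], [8.0, 120.0], [-30.0, 118.0], [-42.0, 122.0], [-55.0, 119.0], [-56.0, 125.0], [-62.0, 119.0]]
the job is handed in; nothing more can be done
None
the job is handed in; nothing more can be done
```

The garnish board is down flat in its pocket and the rice paddle lies in its recess by my measurements and pictures, with the other things left untouched; I handed the job in at about 31 s, but no verdict was returned.

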